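# Stack collar, ring and keyed cap on the checking fixture

### The arm

A 7-joint arm with a two-finger parallel gripper is mounted at the origin on the work surface. World frame = base frame: x ahead of the robot, y to its left, z up, the work surface at z = 0. Lengths are in m, angles in rad, forces in N, time in s.
With the tool pointing down it reaches from about 0.4 to 0.875 m from the base axis. Payload 6.5 kg.
Tool frame: the origin (TCP) lies midway between the tips of the shut fingers; the grasp point (between the pads) lies 19 mm behind it (env.grip_depth is the distance from the TCP to the grasp point, in m); z points along the fingers, y is the line along which they close (so a half turn about z gives the same grasp; the last joint's range is limited). The gripper opens to 88 mm and grips with 3 to 60 N. Pads are 18 mm wide; open, the fingers measure 123 mm over their backs; the gripper's body (75 mm by 187 mm) begins 45 mm behind the grasp point.
Start: joints at [-1.401, 0.536, -0.004, 1.538, 0.003, 1.067, -0.071], TCP at [0.152, 0.632, 0.239] pointing down, gripper open.
Joint ranges: [-2.7, 2.7], [-0.37, 2.16], [-1.27, 1.26], [0.24, 2.4], [-1.31, 4.45], [0.19, 1.91], [-2.76, 2.76]. Speed limits (rad/s): [2.39, 2.39, 3.14, 3.14, 3.14, 3.14, 3.14].

### API

Orientations are given as a unit quaternion [w, x, y, z].
In Python, from bench import env, grab_frame gives the robot as it stands.
- The arm moves only by the shell command python3 -m handwheel 'ROWS' [FORCE]. ROWS is JSON, a list of rows, each a list of 7 numbers: the shift along the tool's x, y, z in cm, then the turn, a rotation vector about the tool's x, y, z in rad, then the finger opening in cm, from 0 to 8.81. A call has exactly 5 rows; each row shifts and turns the commanded pose from where the row before left it, along the tool's axes as they then stand; what a row does not reach is not made up. A row lasts 1/8 s, in which the tool goes at most 62.5 mm and 10.7 degrees, less where a joint would pass 70% of its speed; a pose out of reach is approached as far as the arm can. A call is refused whole if a number of a shift passes 6.25 or a number of a turn 0.188, either way. A call with a gripper value outside its range is refused whole. The fingers move at their own pace and stop on an object; FORCE is the grip in N (left out, the last holds). Time passes only in rows, so rows that do not move let the fingers close, or fill a call up. It gives the time, the measured TCP pose, the force, the opening and the grip force at its end, in the units of the state.
- env.state(): the state, without advancing time (a new reading comes with each control period).
- grab_frame(name): name is "scene" or "top"; returns a dict with "pixels" (384x512x3 uint8, blue, green, red), "intrinsics" (3x3 intrinsics, pixels), "world_from_camera" (4x4, takes a point from camera to world coordinates). Camera axes: x right, y down, z forward; pixel columns grow to the right and rows downward; lengths in m; the calibration is good to about 2 mm. A picture is of the moment at which its call begins. There is no depth.
- env.sign_off(): hands the job in; it is judged then, once.
The state is a dict: "t": time; "joint_positions": joint angles; "qd": joint speeds; "joint_efforts": joint torques, N m; "eef_pos": TCP position; "eef_rot": TCP orientation; "contact_force": force on the tool from outside, world axes, zero at the start; "torque": the same for the moment, N m; "grip_width": finger opening in m; "gripper_force": force on a finger pad.
Only numpy, scipy, OpenCV 4.12 (cv2) and the standard library are available. Lean on these libraries where they do the work, as an engineer would, in place of code of your own. Each camera call takes 0.05 s, during which the arm holds its last target. There are 200 camera calls.

### The job

Assemble the aluminium collar on the checking fixture: slide the collar over the post flat onto the base plate, lay the flat clamp ring on it, then put on the winged cap. The cap has a slot that must find the flat tang on top of the post: turn it gently by feel, without pressing hard, until it drops fully home onto the clamp ring. Let go of everything and leave the other things on the bench alone.

Things in the scene. Friction and masses are not known exactly. Their poses are not given: they have to be found in the camera images.
- fixture: Checking fixture, fixed to the bench: dark steel base plate 130 x 100 x 16 mm (130 along its x) with a stepped steel post in the middle. Origin: centre of the plate's underside, on the post's axis; z up. Above the origin: plate top 16 mm; thick foot of the post, 36 mm diameter, up to 32 mm; thin part, 26 mm diameter, from 32 to 64 mm; edges bevelled; the tang stands on top.
- tang_top (a point): Point on the post's axis at the flat top of the tang, 74 mm above the fixture's origin; axes as the fixture's. Steel tang 25 mm long, 7 mm thick, clamped fast: it neither turns nor gives way downwards. Its angle was left by the last job and is NOT reported: seen from above, its length lies somewhere 0.80 to 2.34 rad anticlockwise of the fixture's x axis (either way round).
- collar: Cast aluminium collar, a plain ring 58 mm outside diameter, 39 mm bore, 20 mm high, 120 g: the part to be checked. Its bore passes over the post's foot, so that it lies flat on the base plate. Origin: centre of its underside; z up along its axis.
- clamp_ring: Flat dark steel ring 54 mm outside diameter, 29 mm bore, 8 mm thick, about 80 g. It passes over the thin part of the post but not over its foot, and belongs flat on top of the collar (underside 36 mm above the fixture's origin). Origin: centre of its underside; z up.
- cap: Steel winged cap, about 250 g: cylinder 50 mm diameter, 37 mm high, with a grip wing on top; open below. Origin: centre of its underside; x along the wing, z up. A bore of 28.4 mm diameter and 21 mm depth slips over the thin part of the post. Seated on the clamp ring its underside is 44 mm above the fixture's origin. More than 25 N between it and the fixture spoils the tang.
- slot (a point): Mouth of the cap's slot, on its axis 21 mm above its underside: 10.5 mm wide, along the cap's x (the wing), 12 mm deep, takes the tang. Unless it matches the tang (within about 0.1 rad, either way round) the cap stops on the tang, underside 53 mm above the fixture's origin; if it matches, the cap goes 9 mm further down to the clamp ring.
- wing (a point): Middle of the cap's grip wing, 50 mm above its underside: an upright bar 50 mm long (along the cap's x), 12 mm thick, 26 mm high (37 to 63 mm above the underside).
- elbow: Bystander: cast aluminium pipe elbow, about 60 x 60 x 40 mm, loose on the bench; leave it alone. Origin on the bench below its bend.
- gauge: Bystander: dark steel snap gauge lying flat, about 120 x 28 x 22 mm; leave it alone. Origin under the middle of its thick part.
- block: Bystander: dark steel setting block 70 x 45 x 42 mm; leave it alone. Origin: centre of its underside.
Not all that is in view belongs to the job. Several things look just like the clamp_ring: the one meant starts farthest to the robot's right. Leave any turquoise look-alike of the cap alone.

How it is judged:
By the outcome, as a careful person would: the job done as asked, in the order asked, and still so for the second after the job is handed in, with the robot touching nothing.
It also fails if it takes over 72 s, if anything falls off the work surface, if the arm or the gripper's body presses on something with over 40 N, if the wrist force passes 120 N, or if a joint passes its speed limit or range.

## Working session

There is one attempt and no reset: what is moved stays moved. The work goes in short steps, Python scripts to look and compute and a shell command to move; the robot and the scene stay as the last step left them, time stands still between calls to the robot, and variables do not carry over. Pictures are saved under pics/ and viewed, at most 10 in all, crops included, and the job is handed in when it is done.

```bash
ls; mkdir -p pics; python3 - <<'E'
from bench import env, grab_frame
import cv2, numpy as np
for n in ("scene","top"):
    f=grab_frame(n); cv2.imwrite(f"pics/{n}0.png",cv2.resize(f["pixels"],(800,600),interpolation=cv2.INTER_CUBIC))
    print(n,np.round(f["intrinsics"],1).tolist(),np.round(f["world_from_camera"],3).tolist())
s=env.state();print(s["eef_pos"],s["eef_rot"],s["contact_force"],s["t"],env.grip_depth)
E
```

```text
pics
scene [[441.8, 0.0, 248.8], [0.0, 441.8, 194.9], [0.0, 0.0, 1.0]] [[-0.692, 0.605, -0.394, 0.966], [0.722, 0.576, -0.384, 0.443], [-0.005, -0.55, -0.835, 1.07], [0.0, 0.0, 0.0, 1.0]]
top [[409.7, 0.0, 257.7], [0.0, 409.7, 191.9], [0.0, 0.0, 1.0]] [[-0.001, -0.989, 0.146, 0.363], [-1.0, 0.002, 0.003, -0.021], [-0.003, -0.146, -0.989, 1.058], [0.0, 0.0, 0.0, 1.0]]
[0.15172903 0.63148446 0.23791814] [-3.00448951e-05  1.17584200e-01  9.93062615e-01 -7.73060786e-04] [ 0.968774    0.28842938 -0.99220145] 0.1 0.0187
```

View pics/scene0.png

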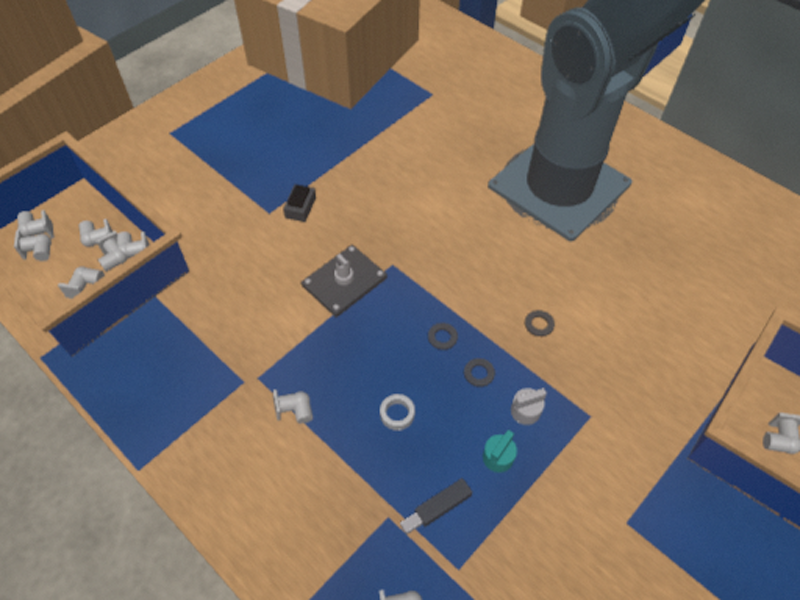

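View pics/top0.png

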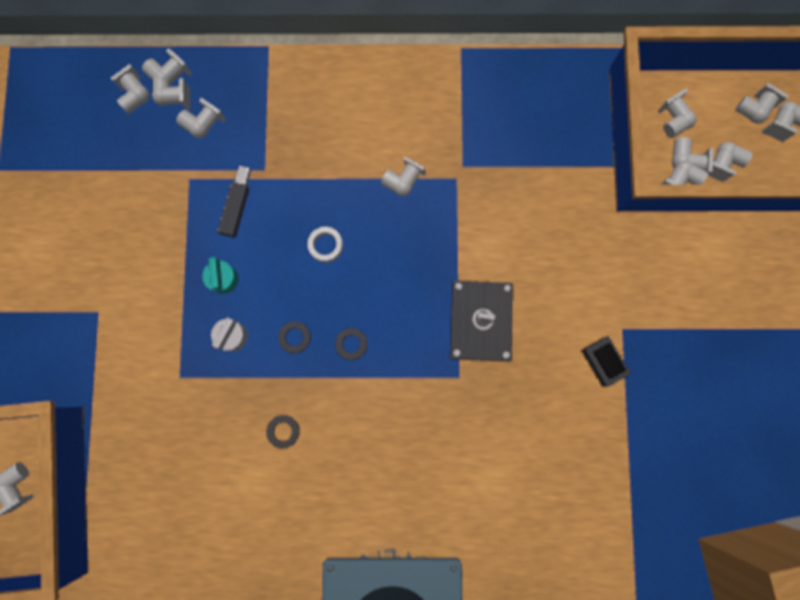

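```bash
cat > h.py <<'E'
from bench import env, grab_frame
import cv2, numpy as np
from scipy.spatial.transform import Rotation as R
def world(f,uv,z):
    uv=np.atleast_2d(np.array(uv,float)); K=f["intrinsics"];T=f["world_from_camera"]
    d=np.c_[(uv-K[:2,2])/[K[0,0],K[1,1]],np.ones(len(uv))]@T[:3,:3].T
    return T[:3,3]+d*((z-T[2,3])/d[:,2])[:,None]
def pix(f,P):
    T=f["world_from_camera"];K=f["intrinsics"];p=(np.atleast_2d(P)-T[:3,3])@T[:3,:3]
    return (p@K.T)[:,:2]/p[:,2:]
def tile(f,c,k=8,w=264,h=296):
    c=np.array(c,float);M=np.array([[k,0,w/2-k*c[0]],[0,k,h/2-k*c[1]]])
    im=cv2.warpAffine(f["pixels"],M,(w,h),flags=cv2.INTER_CUBIC)
    for i in range(-20,21):
        for o,ax in ((0,0),(1,1)):
            v=int(round(c[ax]/5)*5+5*i); q=int(k*v+M[ax,2])
            if 0<q<(w,h)[ax]:
                a,b=((q,0),(q,8)) if ax==0 else ((0,q),(8,q))
                cv2.line(im,a,b,(0,255,255),1); cv2.putText(im,str(v),(q+1,18) if ax==0 else (9,q+4),0,.35,(0,255,255),1)
    return im
E
python3 - <<'E'
from h import *
t=grab_frame("top");s=grab_frame("scene")
r=np.hstack
im=np.vstack([r([tile(t,c) for c in ((208,155.5),(224,220),(146,214))]),r([tile(t,(309,205)),tile(s,(220,171)),tile(s,(338,259))])])
cv2.imwrite("pics/m1.png",im)
k=.64
S=world(t,np.array([(458,286),(507,288),(457,353),(506,355)])*k,.016);print("screws",S.round(3).tolist(),S.mean(0).round(4))
a=np.r_[[S[0]-S[2]],[S[1]-S[3]]].mean(0);print("ang",np.arctan2(a[1],a[0]))
E
```

```text
screws [[0.54, -0.109, 0.016], [0.536, -0.19, 0.016], [0.429, -0.106, 0.016], [0.426, -0.186, 0.016]] [ 0.4829 -0.1476  0.016 ]
ang -0.034331436096155965
```

View pics/m1.png

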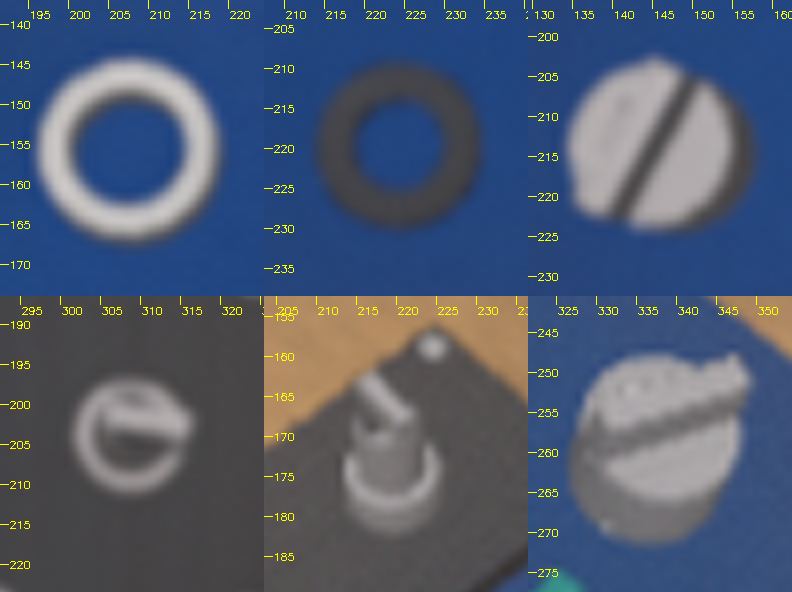

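The top view shows the collar centred at px (207.4,155.3), the clamp ring, which is the farthest-right of the three, at (224.3,219.8), the cap's top face at (144.8,214) with its wing running up and to the right, the post's foot at (308.8,203.9), and the tang lying nearly along world y.

```bash
python3 - <<'E'
from h import *
t=grab_frame("top");s=grab_frame("scene")
def p(n,f,uv,z): 
    w=world(f,uv,z); print(n,w[:,:2].round(4).tolist()); return w
p("collar",t,(207.5,155.1),.02);p("ring",t,(224.3,219.8),.007);p("ring2/3",t,[(188,215.5),(181,276)],.007)
p("cap t",t,(144.75,214),.037);p("cap s",s,(338.3,256.9),.037)
p("post",t,(308.8,203.9),.032);p("tang c",t,(311,202),.074)
for n,f,a,b,z in (("tang t",t,(307.4,201.6),(318.6,202.6),.074),("tang s",s,(216.5,162.6),(221.5,167.4),.074),("wing s",s,(328.6,258.5),(348.6,249.1),.063),("wing t",t,(140.1,222),(149.7,205.5),.05)):
    w=p(n,f,[a,b],z);d=w[1]-w[0];print("  ang",np.arctan2(d[1],d[0])%np.pi,np.hypot(*d[:2]))
e=env.state();print(e["t"],e["joint_positions"])
E
```

```text
collar [[0.6132, 0.1125]]
ring [[0.4459, 0.0682]]
ring2/3 [[0.4571, 0.1618], [0.3044, 0.1758]]
cap t [[0.4584, 0.265]]
cap s [[0.4574, 0.2658]]
post [[0.4837, -0.1466]]
tang c [[0.4834, -0.1468]]
tang t [[0.4843, -0.1381], [0.4819, -0.1652]]
  ang 1.4791164748180325 0.027146106623836975
tang s [[0.4796, -0.1569], [0.4817, -0.1345]]
  ang 1.4778665397322592 0.02256216154937003
wing s [[0.4903, 0.2555], [0.435, 0.2758]]
  ang 2.7883155081368733 0.058913716799188366
wing t [[0.4374, 0.272], [0.4783, 0.2499]]
  ang 2.6447135555450862 0.046477719678278046
0.3 [-1.4012142   0.53667051 -0.00441935  1.53818389  0.00258325  1.06727444
 -0.07118518]
```

```bash
python3 -m handwheel '[[-3.8,-2.65,0,0,0,0,8.8],[-3.8,-2.65,0,0,0,0,8.8],[-3.8,-2.65,0,0,0,0,8.8],[-3.8,-2.65,0,0,0,0,8.8],[-3.8,-2.65,0,0,0,0,8.8]]' 20 && python3 -m handwheel '[[-3.8,-2.65,0,0,0,0,8.8],[-3.8,-2.65,0,0,0,0,8.8],[-3.8,-2.65,0,0,0,0,8.8],[-3.8,-2.65,0,0,0,0,8.8],[-3.8,-2.65,0,0,0,0,8.8]]' && python3 -m handwheel '[[-3.8,-2.65,2,0,0,0,8.8],[-3.8,-2.65,2,0,0,0,8.8],[-3.8,-2.65,2,0,0,0,8.8],[-3.8,-2.65,2,0,0,0,8.8],[-3.8,-2.65,2,0,0,0,8.8]]'; cat >> h.py <<'E'
def go(x,y,z,yaw=None):
    """print the remaining move in tool cm, and turn about tool z to bring tool y to world angle yaw (mod pi)"""
    s=env.state();r=R.from_quat(np.roll(s["eef_rot"],-1));M=r.as_matrix()
    d=M.T@(np.array([x,y,z])-s["eef_pos"]);ya=np.arctan2(M[1,1],M[0,1])
    print("t",s["t"],"pos",s["eef_pos"].round(4),"yaw",ya.round(3),"tilt",M[:2,2].round(4),"F",s["contact_force"].round(1),"w",round(s["grip_width"],4),"gf",round(float(s["gripper_force"]),1),"q",np.round(s["joint_positions"],2).tolist())
    print("cm",(100*d).round(2), "turn", None if yaw is None else round(-((yaw-ya+np.pi/2)%np.pi-np.pi/2),3))
E
python3 -c "
from h import *
go(.6132,.1125,.006,np.pi/2)"
```

```text
t: 0.92
eef_pos: [0.3066, 0.4576, 0.2388]
eef_rot: [0.0, 0.118, 0.993, 0.0]
contact_force: [0.5, 0.3, -0.1]
grip_width: 0.0878
gripper_force: 0.0
t: 1.55
eef_pos: [0.4603, 0.2844, 0.2389]
eef_rot: [0.0, 0.118, 0.993, 0.0]
contact_force: [0.4, 0.6, -0.0]
grip_width: 0.088
gripper_force: 0.0
t: 2.17
eef_pos: [0.6142, 0.1114, 0.1381]
eef_rot: [0.0, 0.117, 0.993, 0.0]
contact_force: [-0.2, 0.4, 0.0]
grip_width: 0.0879
gripper_force: 0.0
t 2.175 pos [0.6142 0.1114 0.1381] yaw 1.335 tilt [0.0003 0.0003] F [-0.2  0.4  0. ] w 0.0879 gf 0.0 q [-0.37, 0.61, 0.16, 1.69, -0.13, 0.84, 1.19]
cm [ 0.13  0.08 13.21] turn -0.235
```

```bash
python3 -m handwheel '[[0.13,0.08,3.2,0,0,0,8.8],[0,0,3.2,0,0,0,8.8],[0,0,3.2,0,0,0,8.8],[0,0,3,0,0,0,8.8],[0,0,0.5,0,0,0,8.8]]' 8 && python3 -m handwheel '[[0,0,0,0,0,0,5.5],[0,0,0,0,0,0,5.5],[0,0,0,0,0,0,5.5],[0,0,0,0,0,0,5.5],[0,0,0,0,0,0,5.5]]' && python3 -m handwheel '[[0,0,0,0,0,0,7.5],[0,0,0,0,0,0,7.5],[0,0,0,0,0,0.16,7.5],[0,0,0,0,0,0.16,7.5],[0,0,0,0,0,0.16,7.5]]' && python3 -m handwheel '[[0,0,0,0,0,0.17,7.5],[0,0,0,0,0,0.17,7.5],[0,0,0,0,0,0.17,7.5],[0,0,0,0,0,0.17,7.5],[0,0,0,0,0,0.17,7.5]]' && python3 -m handwheel '[[0,0,0,0,0,0,5],[0,0,0,0,0,0,5],[0,0,0,0,0,0,5],[0,0,0,0,0,0,5],[0,0,0,0,0,0,5]]' 25; python3 -c "
from h import *
go(.4835,-.147,.1,0)"
```

```text
t: 2.8
eef_pos: [0.6106, 0.1132, 0.0059]
eef_rot: [-0.002, 0.118, 0.993, -0.001]
contact_force: [-0.1, -0.6, 0.1]
grip_width: 0.0876
gripper_force: 0.0
t: 3.42
eef_pos: [0.6128, 0.1135, 0.0087]
eef_rot: [0.001, 0.118, 0.993, 0.0]
contact_force: [-1.3, -0.6, 6.4]
grip_width: 0.0574
gripper_force: 8.0
t: 4.05
eef_pos: [0.6119, 0.1135, 0.0075]
eef_rot: [-0.0, 0.353, 0.936, -0.0]
contact_force: [-0.3, 1.0, 0.4]
grip_width: 0.0752
gripper_force: 0.0
t: 4.68
eef_pos: [0.6119, 0.1136, 0.0075]
eef_rot: [-0.0, 0.707, 0.707, -0.0]
contact_force: [-0.4, 0.0, 0.5]
grip_width: 0.075
gripper_force: 0.0
t: 5.3
eef_pos: [0.6121, 0.1134, 0.0077]
eef_rot: [-0.0, 0.705, 0.709, -0.0]
contact_force: [-0.1, 0.1, -1.4]
grip_width: 0.056
gripper_force: 25.0
t 5.3 pos [0.6121 0.1134 0.0077] yaw 0.005 tilt [-0.0001  0.0001] F [-0.1  0.1 -1.4] w 0.056 gf 25.0 q [-0.57, 0.86, 0.45, 1.74, -0.56, 0.67, 0.2]
cm [-25.97 -13.    -9.23] turn 0.005
```

```bash
python3 -m handwheel '[[0,0,-2,0,0,0,5],[0,0,-3,0,0,0,5],[0,0,-3,0,0,0,5],[-2,-1,-3.3,0,0,0,5],[-3,-1.5,0,0,0,0,5]]' && python3 -m handwheel '[[-4,-2,0,0,0,0,5],[-4,-2,0,0,0,0,5],[-4,-2,0,0,0,0,5],[-4,-2,0,0,0,0,5],[-4,-2,0,0,0,0,5]]' && python3 -m handwheel '[[-0.97,-0.5,0,0,0,0,5],[0,0,0,0,0,0,5],[0,0,0,0,0,0,5],[0,0,0,0,0,0,5],[0,0,0,0,0,0,5]]'; python3 - <<'E'
from h import *
go(.4835,-.147,.1,0)
t=grab_frame("top");s=grab_frame("scene")
cv2.imwrite("pics/m2.png",np.hstack([tile(t,pix(t,[.4835,-.147,.1])[0],8,400,400),tile(s,pix(s,[.4835,-.147,.1])[0],8,400,400)]))
E
```

```text
t: 5.92
eef_pos: [0.5897, 0.0637, 0.1247]
eef_rot: [0.002, 0.705, 0.71, 0.003]
contact_force: [1.2, -0.6, -1.0]
grip_width: 0.0567
gripper_force: 25.0
t: 6.55
eef_pos: [0.4881, -0.1386, 0.1221]
eef_rot: [0.001, 0.705, 0.709, 0.001]
contact_force: [0.5, 0.4, -0.9]
grip_width: 0.0562
gripper_force: 25.0
t: 7.18
eef_pos: [0.4838, -0.1462, 0.1207]
eef_rot: [-0.0, 0.705, 0.709, 0.0]
contact_force: [0.2, -0.2, -0.9]
grip_width: 0.0565
gripper_force: 25.0
t 7.175 pos [ 0.4838 -0.1462  0.1207] yaw 0.006 tilt [0.     0.0001] F [ 0.2 -0.2 -0.9] w 0.0565 gf 25.0 q [-0.24, 0.53, 0.57, 2.03, -0.43, 0.7, 0.61]
cm [-0.08 -0.03  2.07] turn 0.006
```

View pics/m2.png

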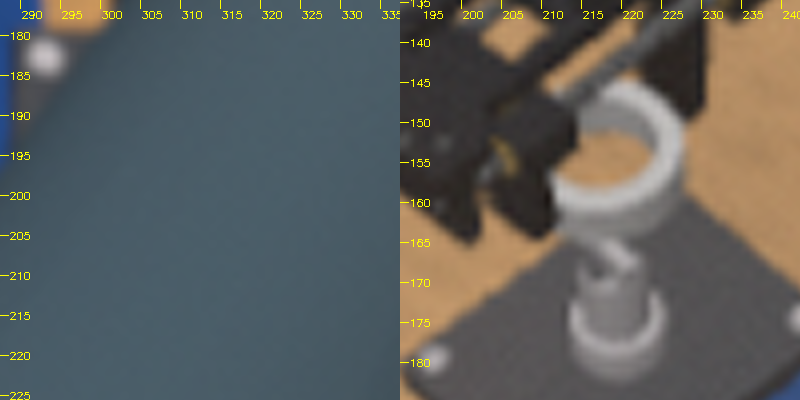

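The scene view shows the collar held level above the post, at about px (217,158) against the post at (217,178). I will go down to just above the foot and then feel the rest of the way.

```bash
python3 -m handwheel '[[0,-0.07,2,0,0,0,5],[0,0,2,0,0,0,5],[0,0,2,0,0,0,5],[0,0,1.5,0,0,0,5],[0,0,0,0,0,0,5]]' && python3 -m handwheel '[[0,0,0.3,0,0,0,5],[0,0,0.3,0,0,0,5],[0,0,0.2,0,0,0,5],[0,0,0,0,0,0,5],[0,0,0,0,0,0,5]]'; python3 -c "
from h import *
go(.483,-.1462,.0237,0)"
```

```text
t: 7.9
eef_pos: [0.4821, -0.1468, 0.0449]
eef_rot: [-0.001, 0.705, 0.709, -0.001]
contact_force: [-0.2, -0.2, -1.4]
grip_width: 0.0564
gripper_force: 25.0
t: 8.52
eef_pos: [0.4829, -0.1469, 0.0379]
eef_rot: [0.0, 0.705, 0.709, 0.0]
contact_force: [0.9, -0.2, -0.9]
grip_width: 0.0565
gripper_force: 25.0
t 8.525 pos [ 0.4829 -0.1469  0.0379] yaw 0.005 tilt [ 0.0003 -0.    ] F [ 0.9 -0.2 -0.9] w 0.0565 gf 25.0 q [-0.14, 0.67, 0.45, 2.05, -0.55, 0.54, 0.71]
cm [0.07 0.01 1.42] turn 0.005
```

```bash
python3 -m handwheel '[[0.02,0,0.3,0,0,0,5],[0,0,0.3,0,0,0,5],[0,0,0.2,0,0,0,5],[0,0,0,0,0,0,5],[0,0,0,0,0,0,5]]'; python3 -m handwheel '[[0,0,0.2,0,0,0,5],[0,0,0.2,0,0,0,5],[0,0,0.15,0,0,0,5],[0,0,0,0,0,0,5],[0,0,0,0,0,0,5]]'
```

```text
t: 9.15
eef_pos: [0.4828, -0.1467, 0.0297]
eef_rot: [0.0, 0.705, 0.709, 0.0]
contact_force: [0.2, 0.9, -0.7]
grip_width: 0.0562
gripper_force: 25.0
t: 9.78
eef_pos: [0.4828, -0.1467, 0.0242]
eef_rot: [0.0, 0.705, 0.709, 0.0]
contact_force: [0.7, -0.6, -1.3]
grip_width: 0.0562
gripper_force: 25.0
```

```bash
python3 -m handwheel '[[0,0,0,0,0,0,7.8],[0,0,0,0,0,0,7.8],[0,0,-2,0,0,0,7.8],[0,0,-4,0,0,0,7.8],[0,0,-4,0,0,0,7.8]]'; python3 -m handwheel '[[4.3,-0.75,0,0,0,0,8],[4.3,-0.75,0,0,0,0,8],[4.3,-0.75,0,0,0,0,8],[4.3,-0.75,0,0,0,0,8],[4.3,-0.75,0,0,0,0,8]]'; python3 - <<'E'
from h import *
go(.4449,.0692,.003,np.pi/4)
t=grab_frame("top");s=grab_frame("scene")
cv2.imwrite("pics/m3.png",np.hstack([tile(t,pix(t,[.4835,-.147,.04])[0],8,400,400),tile(s,pix(s,[.4835,-.147,.04])[0],8,400,400)]))
E
```

```text
t: 10.4
eef_pos: [0.4826, -0.1467, 0.1253]
eef_rot: [-0.0, 0.705, 0.709, -0.0]
contact_force: [1.2, 0.1, -0.3]
grip_width: 0.0784
gripper_force: 0.0
t: 11.02
eef_pos: [0.4439, 0.0695, 0.1244]
eef_rot: [0.0, 0.705, 0.709, 0.0]
contact_force: [-0.1, 0.6, -0.4]
grip_width: 0.08
gripper_force: 0.0
t 11.025 pos [0.4439 0.0695 0.1244] yaw 0.005 tilt [0.0006 0.0003] F [-0.1  0.6 -0.4] w 0.08 gf 0.0 q [-0.74, 0.44, 0.6, 2.17, -0.41, 0.64, 0.15]
cm [-0.03  0.09 12.14] turn -0.781
```

View pics/m3.png

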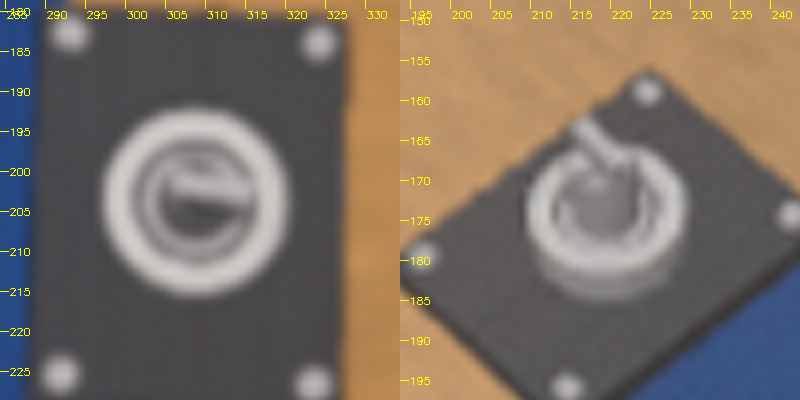

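The collar lies flat on the plate, concentric with the post (px 308,203). Next is the clamp ring.

```bash
python3 -m handwheel '[[-0.03,0.09,3,0,0,0,7.6],[0,0,3,0,0,0,7.6],[0,0,3,0,0,0,7.6],[0,0,2,0,0,0,7.6],[0,0,0.8,0,0,0,7.6]]' 6; python3 -m handwheel '[[0,0,0.3,0,0,0,7],[0,0,0,0,0,0,5],[0,0,0,0,0,0,5],[0,0,0,0,0,0,5],[0,0,0,0,0,0,5]]'; python3 -m handwheel '[[0,0,0,0,0,0,7.2],[0,0,0,0,0,0,7.2],[0,0,0,0,0,-0.17,7.2],[0,0,0,0,0,-0.17,7.2],[0,0,0,0,0,-0.17,7.2]]'; python3 -m handwheel '[[0,0,0,0,0,-0.18,7.2],[0,0,0,0,0,-0.18,7.2],[0,0,0,0,0,-0.18,7.2],[0,0,0,0,0,-0.18,7.2],[0,0,0,0,0,-0.18,7.2]]';  python3 -m handwheel '[[0,0,0,0,0,-0.16,7.2],[0,0,0,0,0,0,4.5],[0,0,0,0,0,0,4.5],[0,0,0,0,0,0,4.5],[0,0,0,0,0,0,4.5]]' 25; python3 -c "
from h import *
go(.4828,-.1467,.12,np.pi/2)"
```

```text
t: 11.75
eef_pos: [0.4448, 0.0669, 0.0055]
eef_rot: [-0.0, 0.706, 0.709, -0.001]
contact_force: [-0.2, -0.0, 0.2]
grip_width: 0.076
gripper_force: 0.0
t: 12.38
eef_pos: [0.4455, 0.0679, 0.0037]
eef_rot: [0.0, 0.705, 0.709, 0.0]
contact_force: [-0.4, 0.4, 5.3]
grip_width: 0.0538
gripper_force: 6.0
t: 13.0
eef_pos: [0.4449, 0.0678, 0.0031]
eef_rot: [-0.0, 0.501, 0.865, -0.0]
contact_force: [-0.6, -0.4, -0.3]
grip_width: 0.0724
gripper_force: 0.0
t: 13.62
eef_pos: [0.4449, 0.0677, 0.0031]
eef_rot: [-0.0, 0.075, 0.997, -0.0]
contact_force: [-0.5, -0.7, 0.0]
grip_width: 0.0716
gripper_force: 0.0
t: 14.25
eef_pos: [0.445, 0.0678, 0.0032]
eef_rot: [-0.0, -0.002, 1.0, -0.0]
contact_force: [0.4, 0.6, -1.8]
grip_width: 0.0524
gripper_force: 25.0
t 14.25 pos [0.445  0.0678 0.0032] yaw 1.574 tilt [-0.0001 -0.0002] F [ 0.4  0.6 -1.8] w 0.0524 gf 25.0 q [-0.26, 0.64, 0.01, 2.17, -0.03, 0.33, 1.35]
cm [ -3.7  -21.47 -11.68] turn 0.004
```

```bash
python3 -m handwheel '[[0,0,-2,0,0,0,4.5],[0,0,-3.5,0,0,0,4.5],[0,0,-3.5,0,0,0,4.5],[-0.7,-4,-2.7,0,0,0,4.5],[-0.7,-4,0,0,0,0,4.5]]'; python3 -m handwheel '[[-0.7,-4,0,0,0,0,4.5],[-0.7,-4,0,0,0,0,4.5],[-0.7,-4,0,0,0,0,4.5],[-0.2,-1.45,0,0,0,0,4.5],[0,0,0,0,0,0,4.5]]'; python3 -c "
from h import *
go(.4828,-.1467,.074,np.pi/2)"
```

```text
t: 14.88
eef_pos: [0.4611, -0.0126, 0.1223]
eef_rot: [0.002, -0.003, 1.0, 0.0]
contact_force: [0.8, 0.2, -1.4]
grip_width: 0.0525
gripper_force: 25.0
t: 15.5
eef_pos: [0.4827, -0.1466, 0.12]
eef_rot: [-0.0, -0.001, 1.0, 0.0]
contact_force: [-0.2, -0.8, -0.2]
grip_width: 0.0521
gripper_force: 25.0
t 15.5 pos [ 0.4827 -0.1466  0.12  ] yaw 1.573 tilt [-0.0005  0.0003] F [-0.2 -0.8 -0.2] w 0.0521 gf 25.0 q [0.16, 0.47, 0.06, 2.01, -0.04, 0.66, 1.82]
cm [-0.01 -0.01  4.6 ] turn 0.003
```

```bash
python3 -m handwheel '[[0,0,2,0,0,0,4.5],[0,0,2,0,0,0,4.5],[0,0,0.8,0,0,0,4.5],[0,0,0.3,0,0,0,4.5],[0,0,0.3,0,0,0,4.5]]'; python3 -m handwheel '[[0,0,0.2,0,0,0,4.5],[0,0,0.2,0,0,0,4.5],[0,0,0.2,0,0,0,4.5],[0,0,0,0,0,0,4.5],[0,0,0,0,0,0,4.5]]'; python3 -c "
from h import *
go(.4828,-.1467,.0402,np.pi/2)"
```

```text
t: 16.12
eef_pos: [0.4831, -0.1459, 0.0664]
eef_rot: [0.0, -0.002, 1.0, 0.0]
contact_force: [0.2, -0.8, -0.9]
grip_width: 0.0524
gripper_force: 25.0
t: 16.75
eef_pos: [0.483, -0.1466, 0.0603]
eef_rot: [0.0, -0.002, 1.0, 0.0]
contact_force: [0.5, 0.8, -0.9]
grip_width: 0.0524
gripper_force: 25.0
t 16.75 pos [ 0.483  -0.1466  0.0603] yaw 1.575 tilt [0. 0.] F [ 0.5  0.8 -0.9] w 0.0524 gf 25.0 q [0.17, 0.58, 0.05, 2.03, -0.05, 0.54, 1.83]
cm [ 0.02 -0.01  2.01] turn 0.004
```

Free over the post's thin part, so I continue down.

```bash
python3 -m handwheel '[[0,0,0.5,0,0,0,4.5],[0,0,0.5,0,0,0,4.5],[0,0,0.5,0,0,0,4.5],[0,0,0.2,0,0,0,4.5],[0,0,0,0,0,0,4.5]]'; python3 -m handwheel '[[0,0,0.15,0,0,0,4.5],[0,0,0.15,0,0,0,4.5],[0,0,0,0,0,0,4.5],[0,0,0,0,0,0,4.5],[0,0,0,0,0,0,4.5]]'; python3 -c "
from h import *
go(.4828,-.1467,.0392,np.pi/2)"
```

```text
t: 17.38
eef_pos: [0.4829, -0.1465, 0.043]
eef_rot: [-0.0, -0.002, 1.0, 0.0]
contact_force: [0.0, -0.5, -1.1]
grip_width: 0.0526
gripper_force: 25.0
t: 18.0
eef_pos: [0.483, -0.1466, 0.0403]
eef_rot: [0.0, -0.002, 1.0, -0.0]
contact_force: [-0.2, -0.5, 0.0]
grip_width: 0.0526
gripper_force: 25.0
t 18.0 pos [ 0.483  -0.1466  0.0403] yaw 1.575 tilt [ 0.0001 -0.    ] F [-0.2 -0.5  0. ] w 0.0526 gf 25.0 q [0.17, 0.61, 0.04, 2.03, -0.05, 0.49, 1.83]
cm [ 0.02 -0.01  0.11] turn 0.004
```

```bash
python3 -m handwheel '[[0,0,0,0,0,0,7.6],[0,0,0,0,0,0,7.6],[0,0,-3,0,0,0,7.6],[0,0,-4,0,0,0,7.6],[0,0,-4,0,0,0,7.6]]' 6; python3 -m handwheel '[[0.26,4.1,0,0,0,0,7.6],[0.26,4.1,0,0,0,0,7.6],[0.26,4.1,0,0,0,0,7.6],[0.26,4.1,0,0,0,0,7.6],[0.26,4.1,0,0,0,0,7.6]]';python3 -m handwheel '[[0.26,4.1,0,0,0,0,7.6],[0.26,4.1,0,0,0,0,7.6],[0.26,4.1,0,0,0,0,7.6],[0.26,4.1,0,0,0,0,7.6],[0.26,4.1,0,0,0,0,7.6]]'; python3 -m handwheel '[[0,0,0,0,0,-0.18,7.6],[0,0,0,0,0,-0.18,7.6],[0,0,0,0,0,-0.18,7.6],[0,0,0,0,0,-0.18,7.6],[0,0,0,0,0,-0.18,7.6]]';  python3 - <<'E'
from h import *
go(.457,.2655,.041,2.66)
t=grab_frame("top");s=grab_frame("scene")
cv2.imwrite("pics/m4.png",np.hstack([tile(s,pix(s,[.457,.2655,.06])[0],8,400,400),tile(t,pix(t,[.4835,-.147,.04])[0],8,400,400)]))
E
```

```text
t: 18.62
eef_pos: [0.4828, -0.1465, 0.1514]
eef_rot: [-0.0, -0.002, 1.0, 0.0]
contact_force: [0.8, 0.9, 0.2]
grip_width: 0.0762
gripper_force: 0.0
t: 19.25
eef_pos: [0.469, 0.0597, 0.1504]
eef_rot: [0.0, -0.002, 1.0, 0.0]
contact_force: [0.8, -0.6, 1.2]
grip_width: 0.0761
gripper_force: 0.0
t: 19.88
eef_pos: [0.4551, 0.2646, 0.1503]
eef_rot: [0.0, -0.002, 1.0, 0.0]
contact_force: [-0.1, 0.1, 0.1]
grip_width: 0.076
gripper_force: 0.0
t: 20.5
eef_pos: [0.4552, 0.2632, 0.1502]
eef_rot: [0.0, -0.439, 0.898, -0.0]
contact_force: [0.4, 0.4, 0.2]
grip_width: 0.0761
gripper_force: 0.0
t 20.5 pos [0.4552 0.2632 0.1502] yaw 2.481 tilt [ 0.0001 -0.0001] F [0.4 0.4 0.2] w 0.0761 gf 0.0 q [-0.41, 0.46, -0.25, 1.93, 0.16, 0.77, 1.73]
cm [-0.29  0.   10.92] turn -0.179
```

View pics/m4.png

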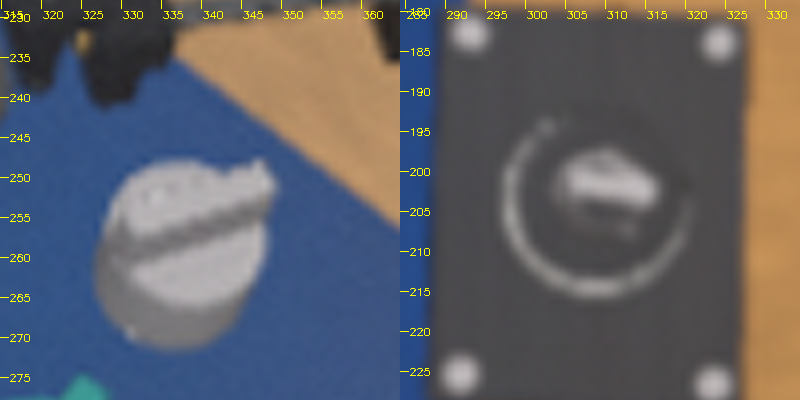

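The clamp ring lies flat on the collar, with an even light rim around px (308,203). The cap is undisturbed, and its wing tip is at (348,250) in the scene view.

```bash
python3 -m handwheel '[[-0.29,0,3,0,0,-0.179,7.6],[0,0,3,0,0,0,7.6],[0,0,3,0,0,0,7.6],[0,0,1.6,0,0,0,7.6],[0,0,0.2,0,0,0,7.6]]' 6;python3 -m handwheel '[[0,0,0,0,0,0,4],[0,0,0,0,0,0,4],[0,0,0,0,0,0,4],[0,0,0,0,0,0,4],[0,0,0,0,0,0,4]]'; python3 -c "
from h import *
go(.457,.2655,.041,1.09)"
```

```text
t: 21.22
eef_pos: [0.4566, 0.2654, 0.0416]
eef_rot: [-0.001, -0.515, 0.857, -0.0]
contact_force: [0.2, -1.4, 0.1]
grip_width: 0.0758
gripper_force: 0.0
t: 21.85
eef_pos: [0.4577, 0.2658, 0.0429]
eef_rot: [0.001, -0.515, 0.857, -0.0]
contact_force: [0.4, -0.9, 5.5]
grip_width: 0.0495
gripper_force: 6.0
t 21.85 pos [0.4577 0.2658 0.0429] yaw 2.654 tilt [0.0013 0.0005] F [ 0.4 -0.9  5.5] w 0.0495 gf 6.0 q [-0.43, 0.65, -0.23, 1.96, 0.26, 0.56, 1.81]
cm [0.06 0.05 0.19] turn 1.564
```

```bash
python3 -m handwheel '[[0,0,0,0,0,0,7.4],[0,0,0,0,0,0,7.4],[0,0,0,0,0,0.174,7.4],[0,0,0,0,0,0.174,7.4],[0,0,0,0,0,0.174,7.4]]';python3 -m handwheel '[[0,0,0,0,0,0.174,7.4],[0,0,0,0,0,0.174,7.4],[0,0,0,0,0,0.174,7.4],[0,0,0,0,0,0.174,5],[0,0,0,0,0,0.174,3]]';python3 -m handwheel '[[0,0,0,0,0,0.174,1],[0,0,0,0,0,0,1],[0,0,0,0,0,0,1],[0,0,0,0,0,0,1],[0,0,0,0,0,0,1]]' 25; python3 -c "
from h import *
go(.4829,-.1466,.041,1.44-np.pi/2)"
```

```text
t: 22.48
eef_pos: [0.4568, 0.2655, 0.042]
eef_rot: [-0.0, -0.274, 0.962, -0.0]
contact_force: [0.8, -0.4, 0.2]
grip_width: 0.074
gripper_force: 0.0
t: 23.1
eef_pos: [0.4567, 0.2657, 0.042]
eef_rot: [-0.0, 0.157, 0.988, -0.0]
contact_force: [0.3, 0.2, 0.8]
grip_width: 0.0562
gripper_force: 0.0
t: 23.72
eef_pos: [0.457, 0.2655, 0.0422]
eef_rot: [-0.0, 0.239, 0.971, -0.0]
contact_force: [-0.3, -0.2, -0.2]
grip_width: 0.0116
gripper_force: 25.0
t 23.725 pos [0.457  0.2655 0.0422] yaw 1.089 tilt [-0.0002  0.    ] F [-0.3 -0.2 -0.2] w 0.0116 gf 25.0 q [-0.74, 0.64, 0.17, 1.98, -0.2, 0.53, 0.65]
cm [-21.4  -35.31   0.11] turn 1.22
```

```bash
python3 -m handwheel '[[0,0,-2,0,0,0,1],[0,0,-3,0,0,0,1],[0,0,-3,0,0,0,1],[0,0,-2.8,0,0,0,1],[-1.95,-3.21,0,0,0,0,1]]';python3 -m handwheel '[[-1.95,-3.21,0,0,0,0,1],[-1.95,-3.21,0,0,0,0,1],[-1.95,-3.21,0,0,0,0,1],[-1.95,-3.21,0,0,0,0,1],[-1.95,-3.21,0,0,0,0,1]]';python3 -m handwheel '[[-1.95,-3.21,0,0,0,0,1],[-1.95,-3.21,0,0,0,0,1],[-1.95,-3.21,0,0,0,0,1],[-1.95,-3.21,0,0,0,0,1],[-1.9,-3.21,0,0,0,0,1]]'; python3 -m handwheel '[[0,0,0,0,0,0.174,1],[0,0,0,0,0,0.174,1],[0,0,0,0,0,0.174,1],[0,0,0,0,0,0.174,1],[0,0,0,0,0,0.174,1]]'; python3 -m handwheel '[[0,0,0,0,0,0.174,1],[0,0,0,0,0,0.174,1],[0,0,0,0,0,0,1],[0,0,0,0,0,0,1],[0,0,0,0,0,0,1]]'; python3 -c "
from h import *
go(.4829,-.1466,.0952,1.44-np.pi/2)"
```

```text
t: 24.35
eef_pos: [0.4604, 0.2313, 0.1522]
eef_rot: [0.001, 0.236, 0.972, 0.002]
contact_force: [0.4, -0.6, -1.8]
grip_width: 0.0116
gripper_force: 25.0
t: 24.98
eef_pos: [0.4709, 0.0394, 0.1501]
eef_rot: [-0.0, 0.239, 0.971, -0.0]
contact_force: [0.5, -0.3, -1.6]
grip_width: 0.0117
gripper_force: 25.0
t: 25.6
eef_pos: [0.4823, -0.1476, 0.15]
eef_rot: [-0.0, 0.239, 0.971, 0.0]
contact_force: [-0.5, -0.8, -2.6]
grip_width: 0.0116
gripper_force: 25.0
t: 26.22
eef_pos: [0.4822, -0.1464, 0.15]
eef_rot: [-0.0, 0.628, 0.778, -0.0]
contact_force: [-0.4, 0.2, -2.5]
grip_width: 0.0114
gripper_force: 25.0
t: 26.85
eef_pos: [0.4826, -0.1465, 0.1502]
eef_rot: [-0.0, 0.751, 0.66, 0.0]
contact_force: [-0.2, -0.3, -1.0]
grip_width: 0.0118
gripper_force: 25.0
t 26.85 pos [ 0.4826 -0.1465  0.1502] yaw -0.128 tilt [0.     0.0002] F [-0.2 -0.3 -1. ] w 0.0118 gf 25.0 q [-0.28, 0.48, 0.61, 2.02, -0.4, 0.76, 0.45]
cm [-0.01  0.03  5.5 ] turn 0.003
```

```bash
python3 -m handwheel '[[0,0.03,1.2,0,0,0,1],[0,0,1,0,0,0,1],[0,0,0.8,0,0,0,1],[0,0,0.3,0,0,0,1],[0,0,0.2,0,0,0,1]]';python3 -m handwheel '[[0,0,0.2,0,0,0,1],[0,0,0.2,0,0,0,1],[0,0,0.2,0,0,0,1],[0,0,0.2,0,0,0,1],[0,0,0,0,0,0,1]]'; python3 -c "
from h import *
go(.4829,-.1466,.0952,1.44-np.pi/2)"
```

```text
t: 27.48
eef_pos: [0.483, -0.1466, 0.1151]
eef_rot: [0.0, 0.752, 0.66, -0.0]
contact_force: [-1.2, -1.1, -1.8]
grip_width: 0.0117
gripper_force: 25.0
t: 28.1
eef_pos: [0.4829, -0.1465, 0.1071]
eef_rot: [-0.0, 0.752, 0.66, -0.0]
contact_force: [0.6, 0.0, -1.7]
grip_width: 0.0117
gripper_force: 25.0
t 28.1 pos [ 0.4829 -0.1465  0.1071] yaw -0.13 tilt [-0.0002  0.    ] F [ 0.6  0.  -1.7] w 0.0117 gf 25.0 q [-0.23, 0.55, 0.56, 2.04, -0.46, 0.67, 0.5]
cm [-0.01  0.    1.19] turn 0.001
```

```bash
python3 -m handwheel '[[0,0,0.15,0,0,0,1],[0,0,0.15,0,0,0,1],[0,0,0.15,0,0,0,1],[0,0,0.1,0,0,0,1],[0,0,0,0,0,0,1]]';python3 -m handwheel '[[0,0,0.15,0,0,0,1],[0,0,0.15,0,0,0,1],[0,0,0.15,0,0,0,1],[0,0,0.1,0,0,0,1],[0,0,0,0,0,0,1]]'; python3 -c "
from h import *
go(.4829,-.1466,.0952,1.44-np.pi/2)"
```

```text
t: 28.72
eef_pos: [0.4829, -0.1465, 0.1017]
eef_rot: [-0.0, 0.752, 0.66, -0.0]
contact_force: [-0.5, -0.1, -2.5]
grip_width: 0.0118
gripper_force: 25.0
t: 29.35
eef_pos: [0.4829, -0.1465, 0.0961]
eef_rot: [-0.0, 0.752, 0.66, -0.0]
contact_force: [-0.1, 0.4, -2.2]
grip_width: 0.0118
gripper_force: 25.0
t 29.35 pos [ 0.4829 -0.1465  0.0961] yaw -0.13 tilt [-0.0001  0.    ] F [-0.1  0.4 -2.2] w 0.0118 gf 25.0 q [-0.22, 0.57, 0.54, 2.04, -0.48, 0.65, 0.51]
cm [-0.01 -0.    0.09] turn 0.001
```

```bash
python3 -m handwheel '[[0,0,0.06,0,0,0,1],[0,0,0.06,0,0,0,1],[0,0,0.04,0,0,0,1],[0,0,0,0,0,0,1],[0,0,0,0,0,0,1]]'
```

```text
t: 29.98
eef_pos: [0.483, -0.1465, 0.0946]
eef_rot: [0.0, 0.752, 0.66, -0.0]
contact_force: [0.5, -0.3, -2.2]
grip_width: 0.0119
gripper_force: 25.0
```

```bash
python3 -m handwheel '[[0,0,0.06,0,0,0,1],[0,0,0.06,0,0,0,1],[0,0,0,0,0,0,1],[0,0,0,0,0,0,1],[0,0,0,0,0,0,1]]'
```

```text
t: 30.6
eef_pos: [0.483, -0.1465, 0.0934]
eef_rot: [0.0, 0.752, 0.66, 0.0]
contact_force: [-0.3, 0.5, -1.7]
grip_width: 0.0118
gripper_force: 25.0
```

It is 1.8 mm past the stop height with no force, so the slot has found the tang. I continue gently.

```bash
python3 -m handwheel '[[0,0,0.1,0,0,0,1],[0,0,0.1,0,0,0,1],[0,0,0.1,0,0,0,1],[0,0,0,0,0,0,1],[0,0,0,0,0,0,1]]'; python3 -m handwheel '[[0,0,0.1,0,0,0,1],[0,0,0.1,0,0,0,1],[0,0,0.1,0,0,0,1],[0,0,0,0,0,0,1],[0,0,0,0,0,0,1]]'; python3 -c "
from h import *
go(.4829,-.1466,.0862,1.44-np.pi/2); print(env.state()['torque'])"
```

```text
t: 31.22
eef_pos: [0.483, -0.1465, 0.0904]
eef_rot: [0.0, 0.752, 0.66, -0.0]
contact_force: [-0.3, 1.0, -2.6]
grip_width: 0.0117
gripper_force: 25.0
t: 31.85
eef_pos: [0.483, -0.1465, 0.0874]
eef_rot: [0.0, 0.752, 0.66, -0.0]
contact_force: [-0.8, 0.5, -1.9]
grip_width: 0.0116
gripper_force: 25.0
t 31.85 pos [ 0.483  -0.1465  0.0874] yaw -0.13 tilt [-0. -0.] F [-0.8  0.5 -1.9] w 0.0116 gf 25.0 q [-0.21, 0.58, 0.53, 2.05, -0.49, 0.63, 0.52]
cm [-0.01 -0.01  0.12] turn 0.001
[-0.10433831  0.06765134 -0.01005803]
```

```bash
python3 -m handwheel '[[0,0,0.06,0,0,0,1],[0,0,0.04,0,0,0,1],[0,0,0,0,0,0,1],[0,0,0,0,0,0,1],[0,0,0,0,0,0,1]]'; python3 -m handwheel '[[0,0,0.03,0,0,0,1],[0,0,0,0,0,0,1],[0,0,0,0,0,0,1],[0,0,0,0,0,0,1],[0,0,0,0,0,0,1]]'
```

```text
t: 32.48
eef_pos: [0.483, -0.1465, 0.0864]
eef_rot: [0.0, 0.752, 0.66, 0.0]
contact_force: [-0.5, -0.9, -0.9]
grip_width: 0.0117
gripper_force: 25.0
t: 33.1
eef_pos: [0.483, -0.1465, 0.0862]
eef_rot: [0.0, 0.752, 0.66, 0.0]
contact_force: [0.2, 0.4, -0.5]
grip_width: 0.0117
gripper_force: 25.0
```

Contact is at the seated height. I release, back off and look.

```bash
python3 -m handwheel '[[0,0,0,0,0,0,3],[0,0,0,0,0,0,4],[0,0,0,0,0,0,4],[0,0,-1,0,0,0,4],[0,0,-3,0,0,0,4]]';python3 -m handwheel '[[0,0,-4,0,0,0,4],[4,0,-2,0,0,0,4],[4,0,0,0,0,0,4],[4,0,0,0,0,0,4],[4,0,0,0,0,0,4]]';python3 -m handwheel '[[4,0,0,0,0,0,4],[0,0,0,0,0,0,4],[0,0,0,0,0,0,4],[0,0,0,0,0,0,4],[0,0,0,0,0,0,4]]'; python3 - <<'E'
from h import *
t=grab_frame("top");s=grab_frame("scene")
a=(.483,-.1465,.06)
cv2.imwrite("pics/m5.png",np.hstack([tile(s,pix(s,a)[0],8,400,400),tile(t,pix(t,a)[0],8,400,400)]))
print("expected cap top z.081 / wing top z.107 px:",pix(s,[[.483,-.1465,.081],[.483,-.1465,.107]]).round(1).tolist(),pix(t,[[.483,-.1465,.107]]).round(1))
E
```

```text
t: 33.72
eef_pos: [0.4821, -0.1464, 0.1262]
eef_rot: [-0.001, 0.752, 0.66, -0.001]
contact_force: [0.7, -0.4, 0.1]
grip_width: 0.0398
gripper_force: 0.0
t: 34.35
eef_pos: [0.5039, 0.0134, 0.1869]
eef_rot: [0.0, 0.752, 0.66, 0.0]
contact_force: [0.3, -0.1, -0.1]
grip_width: 0.0402
gripper_force: 0.0
t: 34.98
eef_pos: [0.5088, 0.0508, 0.1863]
eef_rot: [0.0, 0.752, 0.659, -0.0]
contact_force: [-0.5, 0.3, -0.6]
grip_width: 0.0398
gripper_force: 0.0
expected cap top z.081 / wing top z.107 px: [[218.0, 163.8], [217.5, 158.1]] [[312.6 200.4]]
```

View pics/m5.png

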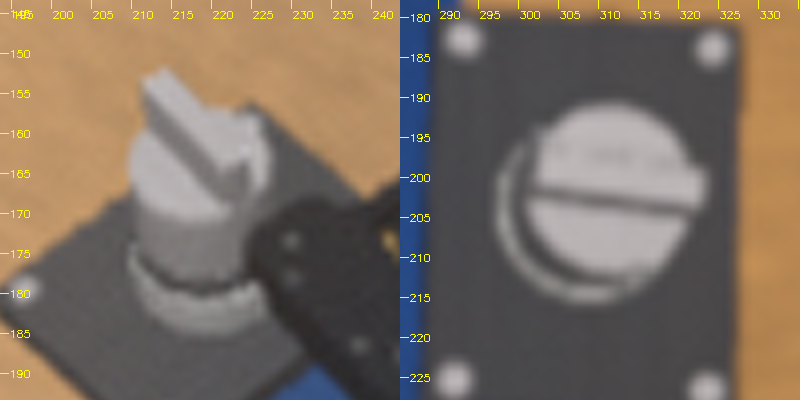

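The cap sits level and flush on the clamp ring and collar: its top face is at px (218,164) in the scene view, exactly where the seated height puts it. The gripper is clear.

```bash
python3 -c "
from bench import env
print(env.sign_off())"
```

```text
the job is handed in; nothing more can be done
None
```

I placed the collar, clamp ring and cap on the post in the order asked. The cap dropped fully home over the tang with only light force, everything was released, and I handed the job in at about 35 s.

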